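# Slacken the clamp screw over the bearing

## Robot

A 7-joint arm with a two-finger parallel gripper is mounted at the origin on a cart in front of the work surface, level with it; the furniture and walls round the work are solid. World frame = base frame: x ahead of the robot, y to its left, z up, the work surface at z = 0. Lengths are in mm, angles in rad, forces in N, time in s.
With the tool pointing down it reaches from about 400 to 875 mm from the base axis. Payload 19.3 kg.
Tool frame: the origin (TCP) lies at the very end of the fingers, on their centre line; the grasp point (between the pads) lies 19 mm behind it (grip_point_offset is the z of the grasp point in the tool frame, in mm); z points along the fingers, x is the direction in which the jaws open and shut, and the axes are right-handed (so a half turn about z gives the same grasp; the last joint's range is limited). The gripper opens to 85 mm and grips with 20 to 120 N. Pads are 22 mm wide; open, the fingers measure 114 mm over their backs; the gripper's body (76 mm by 85 mm) begins 54 mm behind the grasp point. The pads swing forward as they close: fully open they stand 13 mm farther back than shut.
Start: joints at [1.073, 0.521, -0.036, 1.599, 0.021, 1.021, -0.113], TCP at [259.266, -568.679, 231.291] pointing down, gripper open.
Joint ranges: [-2.91, 2.91], [-0.3, 2.13], [-1.5, 1.42], [0.17, 2.43], [-1.26, 4.41], [0.16, 1.93], [-2.52, 2.52]. Speed limits (rad/s): [1.89, 1.89, 2.39, 2.39, 3.01, 3.01, 3.01].

## Interface

Orientations are given as a 3x3 rotation matrix whose columns are the frame's x, y, z axes.
In Python, from workcell import movep, movel, goto_joints, open_gripper, clamp, wait, inverse_kinematics, read_state, camera, PlanningError, finish_job, grip_point_offset gives the robot as it stands. Calls block until the motion is done:
- movep(position, orientation): joint-space move of the TCP to a pose.
- movel(position, frame=None, max_speed=150, guard=None): straight line of the TCP; frame=None keeps the orientation; max_speed is the mean speed in mm/s. With guard (N) it stops when the force on the tool has changed by that much, and returns True; else False.
- goto_joints(angles): joint-space move.
- open_gripper() and clamp(): open the fingers fully, or close them until they stop; the grip force is fixed at half the most.
- wait(seconds).
- inverse_kinematics(position, orientation): joint angles nearest the present ones, or None.
- read_state(): the state.
- camera(name): name is "scene" or "side" or "wrist"; returns a dict with "image" (420x560x3 uint8, blue, green, red), "range_z" (420x560 float32, mm along the optical axis (not along the pixel's ray), 0 where there is no reading), "fx", "fy", "cx", "cy" (pixels), "cam_to_world" (4x4, takes a point from camera to world coordinates). Camera axes: x right, y up, looking along -z (the intrinsics and any distortion apply to the point x, -y, -z); pixel columns grow to the right and rows downward; lengths in mm; the calibration is good to about 2 mm. The wrist camera is an equidistant fisheye: a pixel r from the principal point sees the ray r / f radians off the axis. A picture is of the moment at which its call begins.
A pose or a line that the arm cannot do raises PlanningError and nothing moves.
- finish_job(): hands the job in, once; it reports no verdict.
The state is a dict: "time": time; "qpos": joint angles; "qvel": joint speeds; "joint_efforts": joint torques, N m; "eef_pos": TCP position; "tool_rot": TCP orientation; "ft_force": force on the tool from outside, world axes, zero at the start; "torque": the same for the moment, N m; "finger_gap": finger opening in mm.
Only numpy, scipy, OpenCV 4.12 (cv2) and the standard library are available. Lean on these libraries where they do the work, as an engineer would, in place of code of your own. Each camera call takes 0.05 s, during which the arm holds its last target.

## Task

Two screw-down clamps stand on the bench; one holds a ball bearing, the other a square steel block. The screw over the bearing may have a right-hand or a left-hand thread: try its paddle handle, feel which way it gives, and slacken it about a quarter turn. Leave the other clamp tight and the bearing where it lies.

Things in the scene. Friction and masses are not known exactly. Their poses are not given: they have to be found in the camera images.
- bearing: ball bearing, bare steel, 72 mm across, 18 mm high, lying flat on one clamp's seat right under its screw. Origin: centre of its underside, 12 mm above the bench. The other clamp holds a plain square steel block, 64 x 64 x 18 mm (not listed). The bearing's clamp is the one whose handle stands straight above it; which one that is changes.
- handle_a (a point): top middle of a clamp screw's paddle handle, on the screw axis, 136 mm above the bench: an upright steel blade 64 long, 12 thick, 38 high, over 16 mm of hub 22 wide. The point's y runs along the blade, z up; it turns with it. Under the hub is the clamp's grey arm, 36 wide, top at 82 mm, across which the blade stands at first; nothing of the clamp stands higher than the blade.
- handle_b (a point): the same point on the other clamp, which looks exactly alike. Both clamps are fast to the bench: grey base plate 150 x 100 x 12 mm, the screw 20 mm before its middle, a column 52 mm behind its middle, on the side away from the robot.
- screw_a (a joint): turn of handle_a's screw, rad: 0 is tight (the start), blocked dead below 0; it grows as the screw slackens, up to 2.6. Whether that is clockwise or anticlockwise from above is not told; the two clamps are of opposite hand. It turns about the vertical with some 0.12 N m of friction, stays where it is left and does not rise.
- screw_b (a joint): the same for handle_b's screw.

How it is judged:
By the outcome, as a careful person would: the job done as asked, in the order asked, and still so for the second after the job is handed in, with the robot touching nothing.
It also fails if it takes over 35 s, if anything falls off the work surface, if the arm or the gripper's body presses on something with over 40 N, if the wrist force passes 120 N, or if a joint passes its speed limit or range.

## Working session

There is one attempt and no reset: what is moved stays moved. The work goes in short steps, each a Python script; the robot and the scene stay as the last script left them, time stands still between calls to the robot, and variables do not carry over. Pictures are saved under pics/ and viewed, and the job is handed in when it is done.

```bash
ls; mkdir -p pics; python3 - <<'E'
from workcell import *
import cv2,numpy as np
for n in("scene","side","wrist"):
    c=camera(n); cv2.imwrite(f"pics/{n}0.png",c["image"]); np.savez(f"{n}0.npz",**c)
    print(n,c["fx"],c["cx"],c["cy"],np.round(c["cam_to_world"],3).tolist(),[k for k in c])
s=read_state();print(s["time"],s["finger_gap"],s["ft_force"],s["torque"]);print(np.round(s["tool_rot"],3))
E
```

```text
pics
scene 490.3691468396814 282.6704328602834 202.9811678513444 [[-0.513, 0.391, -0.764, -543.577], [-0.858, -0.214, 0.467, 617.102], [0.019, 0.895, 0.445, 732.029], [0.0, 0.0, 0.0, 1.0]] ['image', 'range_z', 'fx', 'fy', 'cx', 'cy', 'cam_to_world']
side 527.3078608541249 275.55261980282097 214.43516912574486 [[-0.995, 0.052, -0.086, 442.242], [-0.099, -0.38, 0.92, 1079.058], [0.015, 0.924, 0.383, 612.875], [0.0, 0.0, 0.0, 1.0]] ['image', 'range_z', 'fx', 'fy', 'cx', 'cy', 'cam_to_world']
wrist 325.19226210127806 279.8891412217095 215.3758795974575 [[0.415, 0.861, 0.294, 335.445], [-0.91, 0.393, 0.133, -535.616], [-0.001, -0.323, 0.946, 373.024], [0.0, 0.0, 0.0, 1.0]] ['image', 'range_z', 'fx', 'fy', 'cx', 'cy', 'cam_to_world']
0.15 85.37387014837415 [ 0.03338028 -1.36893873 -0.60414734] [ 0.02894639 -0.00294963  0.04012078]
[[ 0.415 -0.91  -0.   ]
 [-0.91  -0.415  0.001]
 [-0.001  0.    -1.   ]]
```

View pics/scene0.png

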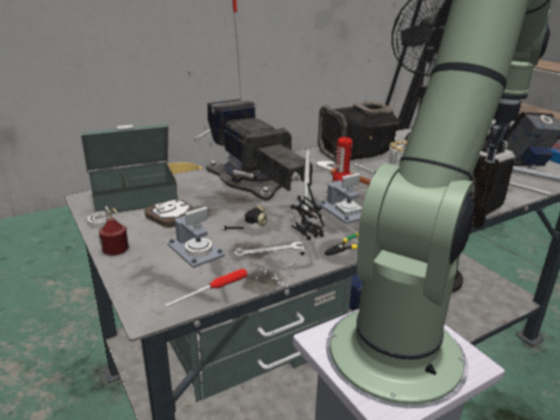

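View pics/side0.png

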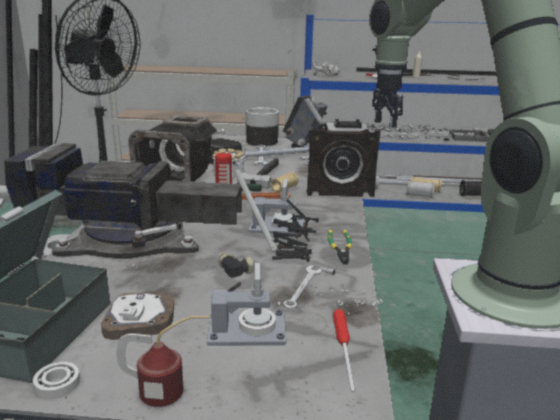

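View pics/wrist0.png

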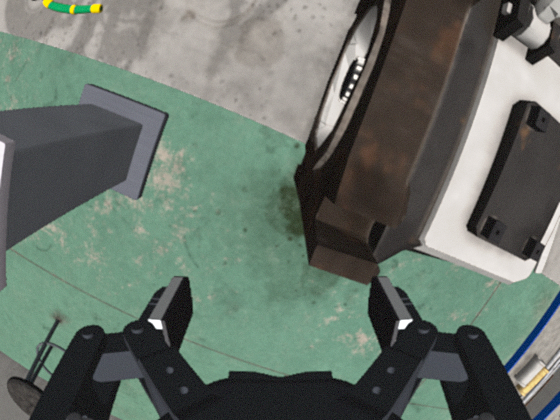

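The near-left clamp (scene 197,240; side 250,315) shows a ring under its screw. The other clamp is at scene (343,205) and side (285,220). I'll zoom in and measure both.

```bash
cat > h.py <<'E'
import numpy as np,cv2
def cloud(c):
    z=c["range_z"].astype(float);v,u=np.mgrid[0:z.shape[0],0:z.shape[1]]
    X=(u-c["cx"])/c["fx"]*z;Y=-(v-c["cy"])/c["fy"]*z
    P=np.stack([X,Y,-z,np.ones_like(z)],-1)@np.array(c["cam_to_world"]).T
    P=P[...,:3];P[z<=0]=np.nan;return P
E
python3 - <<'E'
from h import *
for n,boxes in(("scene",[(160,195,240,275),(310,165,380,230)]),("side",[(200,250,300,350),(240,195,320,240)])):
    c=dict(np.load(n+"0.npz"));P=cloud(c)
    ims=[]
    for (a,b,d,e) in boxes:
        Q=P[b:e,a:d].reshape(-1,3);Q=Q[~np.isnan(Q[:,0])]
        for lo,hi in((8,16),(70,90),(105,140),(130,142)):
            S=Q[(Q[:,2]>lo)&(Q[:,2]<hi)]
            if len(S)>4: print(n,(a,b),lo,hi,len(S),np.median(S,0).round(1),S.min(0).round(),S.max(0).round())
        ims.append(cv2.resize(c["image"][b:e,a:d],(400,400),interpolation=cv2.INTER_CUBIC))
    cv2.imwrite(f"pics/z_{n}.png",np.hstack(ims))
E
```

```text
scene (160, 195) 8 16 534 [543.  234.6  13.5] [486.  55.   8.] [890. 275.  16.]
scene (160, 195) 70 90 262 [563.2 228.4  81.2] [527. 195.  70.] [640. 250.  90.]
scene (160, 195) 105 140 283 [550.3 216.8 123.9] [542. 182. 105.] [564. 246. 139.]
scene (160, 195) 130 142 97 [552.  216.2 135.9] [542. 184. 130.] [564. 246. 141.]
scene (310, 165) 8 16 357 [ 579.4 -267.4   13.1] [ 486. -634.    8.] [ 919. -124.   16.]
scene (310, 165) 70 90 381 [ 566.1 -281.2   81.1] [ 451. -431.   70.] [748. -92.  90.]
scene (310, 165) 105 140 294 [ 541.  -271.8  121.7] [ 443. -326.  105.] [661. -98. 140.]
scene (310, 165) 130 142 86 [ 542.4 -281.9  135.6] [ 497. -326.  130.] [ 660. -111.  142.]
side (200, 250) 8 16 1503 [573.6 233.7  12.9] [ 482. -139.    8.] [678. 275.  16.]
side (200, 250) 70 90 840 [593.4 226.5  80.4] [531. 195.  70.] [644. 248.  90.]
side (200, 250) 105 140 207 [554.  238.5 133.7] [547. 184. 105.] [565. 246. 139.]
side (200, 250) 130 142 125 [555.2 218.5 135.9] [547. 184. 130.] [565. 245. 139.]
side (240, 195) 8 16 337 [ 591.  -286.2   12.8] [ 493. -532.    8.] [ 699. -241.   16.]
side (240, 195) 70 90 634 [ 551.2 -166.1   80.3] [ 452. -320.   70.] [659. -75.  90.]
side (240, 195) 105 140 290 [ 509.2 -114.2  116.1] [ 449. -280.  105.] [659. -78. 139.]
side (240, 195) 130 142 47 [ 514.1 -120.5  134.7] [ 499. -188.  130.] [ 640. -110.  142.]
```

```bash
python3 -c "
import cv2,numpy as np
a=cv2.imread('pics/z_scene.png');b=cv2.imread('pics/z_side.png')
cv2.imwrite('pics/zz.png',cv2.resize(np.vstack([a,b]),(600,600)))"
```

```text
(no output)
```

View pics/zz.png

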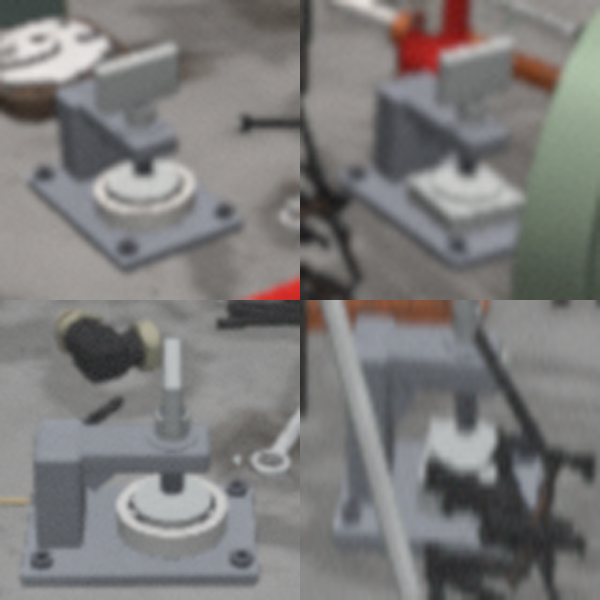

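The zooms settle it. The left clamp (y≈+217) holds the round bearing and the right one (y≈-282) the square block. Next I'll fit the blade top (z 130–140) and the base plate of the bearing's clamp.

```bash
python3 - <<'E'
from h import *
A=[]
for n,(a,b,d,e) in(("scene",(160,195,240,275)),("side",(200,250,300,350))):
    c=dict(np.load(n+"0.npz"));P=cloud(c)
    Q=P[b:e,a:d].reshape(-1,3);Q=Q[~np.isnan(Q[:,0])]
    S=Q[(Q[:,2]>128)&(Q[:,2]<140)&(abs(Q[:,0]-555)<30)]
    print(n,cv2.minAreaRect(S[:,:2].astype(np.float32)));A.append(S)
    S=Q[(Q[:,2]>105)&(Q[:,2]<140)&(abs(Q[:,0]-555)<30)];print(cv2.minAreaRect(S[:,:2].astype(np.float32)))
    S=Q[(Q[:,2]>74)&(Q[:,2]<86)];r=cv2.minAreaRect(S[:,:2].astype(np.float32));print("arm",r)
    S=Q[(Q[:,2]>9)&(Q[:,2]<15)&(abs(Q[:,0]-570)<120)&(abs(Q[:,1]-217)<90)];print("base",cv2.minAreaRect(S[:,:2].astype(np.float32)))
    # bearing ring top z=30
    S=Q[(Q[:,2]>26)&(Q[:,2]<33)&(abs(Q[:,0]-555)<60)&(abs(Q[:,1]-217)<60)];print("bearing top",cv2.minEnclosingCircle(S[:,:2].astype(np.float32)))
S=np.vstack(A)
print(cv2.minAreaRect(S[:,:2].astype(np.float32)))
from workcell import *
for th in(0,10,-10,90):
    t=np.radians(th)
    for s in(1,-1):
        x=s*np.array([np.cos(t),np.sin(t),0]);z=np.array([0,0,-1.]);R=np.c_[x,np.cross(z,x),z]
        q=inverse_kinematics([556,215,200],R);print(th,s,None if q is None else np.round(q,2))
E
```

```text
scene ((552.3924560546875, 214.53921508789062), (14.74984359741211, 63.6015625), 7.39475154876709)
((552.5160522460938, 213.82785034179688), (14.931424140930176, 65.01177215576172), 8.25998306274414)
arm ((584.146240234375, 223.5890350341797), (116.54287719726562, 35.27954864501953), 12.620216369628906)
base ((566.0279541015625, 202.13949584960938), (172.02159118652344, 131.2962188720703), 6.409181118011475)
bearing top ((566.2548828125, 226.20863342285156), 52.06801223754883)
side ((556.0422973632812, 214.27749633789062), (11.523201942443848, 62.450408935546875), 7.267094135284424)
((555.9764404296875, 214.41802978515625), (11.526921272277832, 62.759273529052734), 7.365278720855713)
arm ((588.246337890625, 217.48081970214844), (111.16915893554688, 51.63035202026367), 6.3884053230285645)
base ((567.1243286132812, 201.93357849121094), (171.3116912841797, 128.1436004638672), 7.803237438201904)
bearing top ((570.3378295898438, 220.75152587890625), 51.54511642456055)
((553.2305297851562, 214.539794921875), (16.48499298095703, 63.81367111206055), 7.848707675933838)
0 1 [ 0.05  0.61 -0.78  1.68  0.49  1.05 -0.88]
0 -1 [ 0.3   0.84 -1.28  1.67  0.84  1.28  1.99]
10 1 [ 0.06  0.62 -0.79  1.68  0.49  1.05 -0.71]
10 -1 [ 0.3   0.84 -1.28  1.67  0.84  1.28  2.17]
-10 1 [ 0.04  0.61 -0.76  1.68  0.47  1.04 -1.05]
-10 -1 [ 0.3   0.84 -1.28  1.67  0.84  1.28  1.82]
90 1 [ 0.13  0.66 -0.92  1.68  0.58  1.1   0.61]
90 -1 [-0.14  0.55 -0.48  1.69  0.29  0.97 -2.29]
```

```bash
python3 - <<'E'
from h import *
for n in("scene","side"):
    P=cloud(dict(np.load(n+"0.npz")));Q=P.reshape(-1,3);Q=Q[~np.isnan(Q[:,0])]
    for x in range(200,850,100):
        print(n,x,[ (int(np.percentile(S[:,2],99)) if len(S:=Q[(Q[:,0]>=x)&(Q[:,0]<x+100)&(Q[:,1]>=y)&(Q[:,1]<y+100)&(Q[:,2]>-100)])>3 else None) for y in range(-700,400,100)])
from workcell import *
t=np.radians(7.5);x=np.array([np.cos(t),np.sin(t),0]);z=np.array([0,0,-1.]);R=np.c_[x,np.cross(z,x),z]
for p in([259,-568,420],[554,214.4,420],[554,214.4,240],[554,214.4,103]):
    q=inverse_kinematics(p,R);print(p,None if q is None else np.round(q,2))
E
```

```text
scene 200 [334, 549, 564, None, None, None, None, None, None, None, None]
scene 300 [226, 223, None, None, 4, 16, 13, 10, 26, 26, 12]
scene 400 [None, None, None, None, 19, 128, 118, 11, 11, 15, 5]
scene 500 [None, None, None, 138, 138, 153, 110, 29, 136, 138, 5]
scene 600 [None, 19, 19, 85, 191, 176, 44, 42, 15, 83, 89]
scene 700 [65, 22, 177, 173, 153, 153, 87, 6, 35, 45, 6]
scene 800 [215, 199, 21, 6, 198, 197, 186, 6, 88, 87, 84]
side 200 [347, 598, 608, None, None, None, None, None, None, None, None]
side 300 [231, 600, 4, 4, 15, 15, 12, 9, 26, 26, 12]
side 400 [301, 222, 4, 14, 16, 124, 92, 9, 23, 14, 3]
side 500 [306, 52, 5, 137, 137, 149, 109, 4, 137, 136, 3]
side 600 [42, 44, 18, 82, 192, 170, 43, 41, 78, 82, 82]
side 700 [43, 27, 176, 175, 152, 151, 85, 4, 31, 43, 66]
side 800 [213, 200, None, None, 198, 196, 185, 4, 86, 85, 63]
[259, -568, 420] [ 1.26  0.41 -0.33  1.31  0.13  1.44  1.07]
[554, 214.4, 420] [ 0.11  0.45 -0.89  1.37  0.35  1.48 -0.63]
[554, 214.4, 240] [ 0.09  0.58 -0.83  1.65  0.46  1.13 -0.73]
[554, 214.4, 103] [-0.03  0.71 -0.64  1.76  0.54  0.85 -0.8 ]
```

```bash
cat >> h.py <<'E'
def tool(deg):
    t=np.radians(deg);x=np.array([np.cos(t),np.sin(t),0]);z=np.array([0,0,-1.]);return np.c_[x,np.cross(z,x),z]
E
python3 - <<'E'
from workcell import *
from h import *
movel([259.266,-568.679,400],max_speed=250)
print(read_state()["time"])
movep([554,214.4,330],tool(7.5))
s=read_state();print(s["time"],np.round(s["eef_pos"],1))
c=camera("wrist");cv2.imwrite("pics/w1.png",c["image"]);np.savez("w1.npz",**c)
E
```

```text
0.975
3.925 [554.4 213.6 329.9]
```

View pics/w1.png

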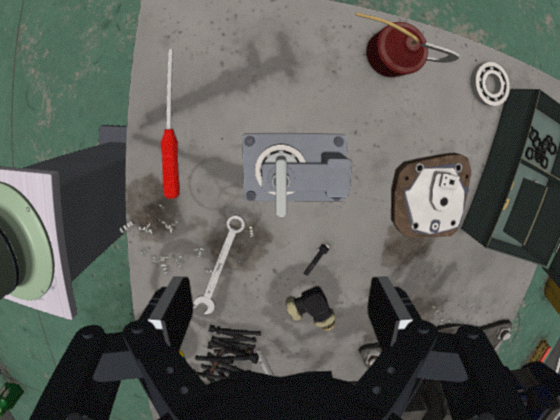

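The wrist view shows the blade at (281,187), spanning rows 157–217, with the bearing ring beneath it at (280,165). I'll cast its end pixels onto z=136.

```bash
python3 - <<'E'
from h import *
c=dict(np.load("w1.npz"))
im=c["image"][145:225,235:360];cv2.imwrite("pics/w1z.png",cv2.resize(im,None,fx=6,fy=6,interpolation=cv2.INTER_CUBIC))
M=np.array(c["cam_to_world"])
v,u=np.mgrid[0:420,0:560]
def ray(u,v):
    a=np.array([(u-c["cx"])/c["fx"],(v-c["cy"])/c["fy"]]);r=np.hypot(*a);d=np.stack([np.sin(r)*a[0]/r,-np.sin(r)*a[1]/r,-np.cos(r)],-1);return d@M[:3,:3].T
def onz(u,v,z):
    d=ray(u,v);return M[:3,3]+d*((z-M[2,3])/d[...,2])[...,None]
# depth based: point at range_z
d=ray(u,v); fwd=-M[:3,2]; P=M[:3,3]+d*(c["range_z"]/(d@fwd))[...,None]
m=(c["range_z"]>0)&(abs(P[...,2]-136)<6)&(np.hypot(P[...,0]-554,P[...,1]-214)<60)
m=cv2.morphologyEx(m.astype(np.uint8),cv2.MORPH_OPEN,np.ones((2,2)))>0
uu,vv=u[m],v[m];print(m.sum(),uu.min(),uu.max(),vv.min(),vv.max())
Q=onz(uu,vv,136.);print(cv2.minAreaRect(Q[:,:2].astype(np.float32)),np.median(P[m],0))
E
```

```text
626 276 287 160 217
((556.7711791992188, 210.26885986328125), (11.510416984558105, 62.86973571777344), 7.2446675300598145) [556.33773317 210.41749231 135.04125353]
```

View pics/w1z.png

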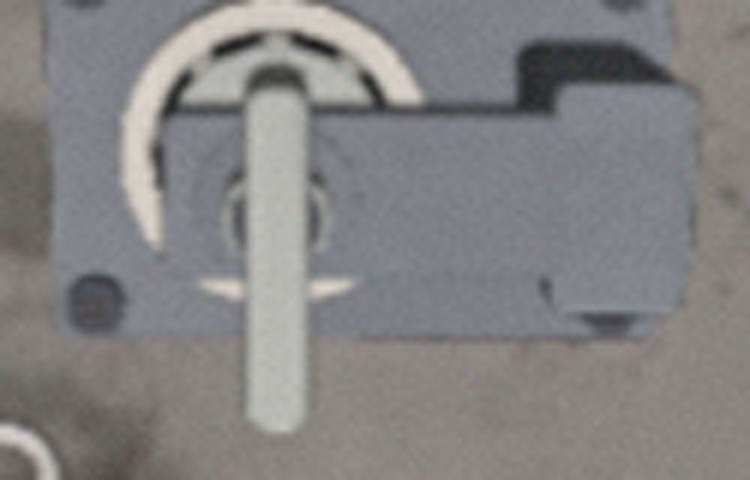

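Wrist fit is (556.8, 210.3), side (556.0, 214.3), scene (552.4, 214.5), and the angle is 7.3° in all three. They agree within the calibration. I'll use (556, 212.8), grip the blade and check the forces.

```bash
cat >> h.py <<'E'
def show(l):
    from workcell import read_state
    s=read_state();print(l,"t%.2f"%s["time"],"p",np.round(s["eef_pos"],1),"ang %.2f"%np.degrees(np.arctan2(s["tool_rot"][1][0],s["tool_rot"][0][0])),"F",np.round(s["ft_force"],1),"T",np.round(s["torque"],2),"gap %.1f"%s["finger_gap"],flush=True);return s
E
python3 - <<'E'
from workcell import *
from h import *
movel([556,212.8,180],frame=tool(7.3),max_speed=200)
show("above")
print(movel([556,212.8,104],max_speed=100,guard=8))
show("down"); clamp(); wait(0.2); show("clamped")
E
```

```text
above t4.88 p [556.4 213.2 181.1] ang 7.30 F [-0.6  0.8  0.2] T [ 0.03 -0.02  0.  ] gap 85.3
False
down t5.78 p [556.2 213.  104.4] ang 7.30 F [-1.2 -0.   0.5] T [ 0.06 -0.03 -0.02] gap 85.7
clamped t6.65 p [555.5 212.7 104.2] ang 7.31 F [-5.8 -2.2  7.1] T [-0.49  1.09  0.04] gap 11.0
```

```bash
python3 - <<'E'
from workcell import *
from h import *
p=[556,212.8,104]
for d in(1.5,3,0,-1.5,-3,0):
    movel(p,frame=tool(7.3+d),max_speed=100); wait(0.1); show(d)
E
```

```text
1.5 t7.00 p [555.5 212.7 104.2] ang 8.74 F [-6.1 -0.9  7.4] T [-0.3   1.14 -0.97] gap 11.1
3 t7.35 p [555.5 212.7 104.3] ang 10.20 F [-7.5 -1.2  9. ] T [-0.27  1.23 -1.6 ] gap 11.3
0 t7.70 p [555.5 212.7 104.2] ang 7.30 F [-5.9 -2.3  7.3] T [-0.41  0.98 -0.16] gap 11.3
-1.5 t8.05 p [555.5 212.7 104.2] ang 5.80 F [-5.4 -2.5  6.4] T [-0.42  0.97 -0.15] gap 11.0
-3 t8.40 p [555.6 212.7 104.2] ang 4.30 F [-5.6 -2.5  7.5] T [-0.4   0.95 -0.12] gap 11.1
0 t8.75 p [555.5 212.7 104.2] ang 7.32 F [-5.5 -2.   7.1] T [-0.43  1.05  0.13] gap 11.3
```

Anticlockwise is blocked (−1.6 N m at +3°) and clockwise gives (~0.13 N m). So I'll slacken clockwise in steps, watching the forces.

```bash
python3 - <<'E'
from workcell import *
from h import *
p=[556,212.8,104]
print(np.round(inverse_kinematics(p,tool(7.3-92)),2))
for d in(-10,-25,-40,-55):
    movel(p,frame=tool(7.3+d),max_speed=100); s=show(d)
    if np.linalg.norm(s["ft_force"])>30 or abs(s["torque"][2])>1: print("stop");break
E
```

```text
[-0.12  0.68 -0.5   1.76  0.43  0.81 -2.31]
-10 t9.07 p [555.7 212.7 104.2] ang -2.52 F [-5.8 -3.5  8.7] T [-0.54  1.   -0.11] gap 11.3
-25 t9.48 p [555.9 212.7 104.2] ang -17.35 F [-4.8 -2.9  9.2] T [-0.63  0.75 -0.11] gap 11.4
-40 t9.89 p [556.2 212.5 104.2] ang -32.36 F [-2.4 -4.1  7.8] T [-0.75  0.47 -0.11] gap 11.2
-55 t10.30 p [556.3 212.4 104.2] ang -47.37 F [-1.2 -3.8  7. ] T [-0.91  0.19 -0.13] gap 11.1
```

```bash
python3 - <<'E'
from workcell import *
from h import *
p=[556,212.8,104]
for d in(-70,-82,-91):
    movel(p,frame=tool(7.3+d),max_speed=100); s=show(d)
    if np.linalg.norm(s["ft_force"])>30 or abs(s["torque"][2])>1: print("stop");break
wait(0.2);open_gripper();show("open")
movel([556,212.8,330],max_speed=200);show("up")
c=camera("wrist");cv2.imwrite("pics/w2.png",c["image"]);np.savez("w2.npz",**c)
for n in("scene","side"):
    c=camera(n);cv2.imwrite(f"pics/{n}2.png",c["image"]);np.savez(n+"2.npz",**c)
    for b in((130,142),):
        P=cloud(c).reshape(-1,3);m=(P[:,2]>130)&(P[:,2]<141)&(np.hypot(P[:,0]-556,P[:,1]-213)<50)
        print(n,cv2.minAreaRect(P[m][:,:2].astype(np.float32)))
E
```

```text
-70 t10.71 p [556.5 212.2 104.2] ang -62.37 F [ 0.2 -5.4  8. ] T [-1.09  0.01 -0.11] gap 11.3
-82 t11.07 p [556.5 212.  104.2] ang -74.38 F [ 0.4 -5.2  8.7] T [-1.27  0.   -0.12] gap 11.1
-91 t11.38 p [556.6 211.8 104.2] ang -83.40 F [ 1.  -7.   8.1] T [-1.46 -0.05 -0.1 ] gap 11.4
open t12.28 p [556.  212.8 104. ] ang -83.69 F [-0.1  0.3 -0.3] T [ 0.01 -0.02 -0.01] gap 85.6
up t13.57 p [555.7 212.6 329. ] ang -83.69 F [-0.   0.3  0.3] T [-0.02  0.04 -0.  ] gap 85.3
scene ((553.727783203125, 214.95599365234375), (66.07372283935547, 13.958932876586914), 6.4726738929748535)
side ((556.2036743164062, 213.11566162109375), (64.10044860839844, 14.909597396850586), 5.481101036071777)
```

View pics/w2.png

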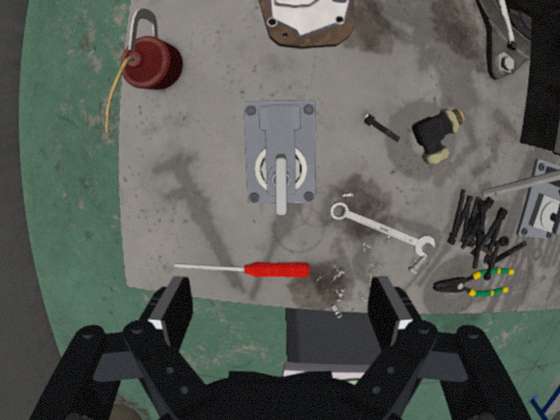

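View pics/side2.png

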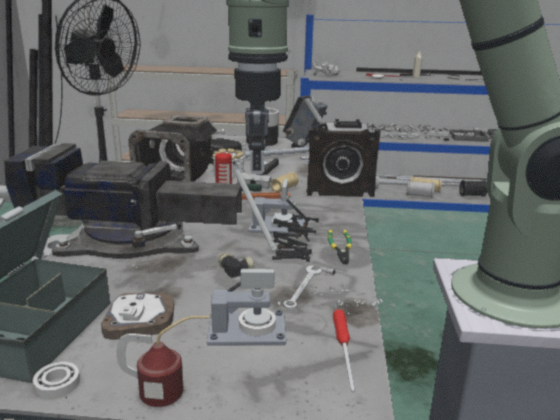

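The wrist view shows the blade (281,187) now along the clamp's arm, with the bearing (280,168) still under the screw. In the side view the blade stands broadside at (258,283) with the bearing at (257,320), and the other clamp looks untouched. The blade has turned about 91°, and the robot is clear at z=330.

```bash
python3 - <<'E'
from workcell import *
from h import *
wait(0.3);show("end");print(finish_job())
E
```

```text
end t14.02 p [556.  212.8 329.9] ang -83.70 F [-0.5 -0.1  0.6] T [0.05 0.01 0.01] gap 85.3
the job is handed in; nothing more can be done
None
```

The bearing's clamp is slackened by about a quarter turn, and I handed the job in at about 14 s of the 35 s allowed.

- **Which clamp:** the left one, with its screw near (556, 213), held the round bearing. The right one held the square block, and the robot never went near it.
- **Which way it gives:** I gripped the paddle and tried a few degrees each way. Anticlockwise was blocked, with 1.6 N m of resistance at 3°. Clockwise gave with about 0.1 N m, so the screw slackens clockwise, which means a left-hand thread.
- **The turn:** I turned it 91° clockwise in steps, then let go and backed off straight up to z = 330. Wrist force stayed around 12 N or less.
- **Final checks:** camera fits of the blade show it turned by about 90–92°. The bearing still lies under its screw by eye in the pictures; I did not measure its position. The other clamp looks unchanged, and the force on the tool reads about zero.
- **Disagreements:**
  - The cameras differed by about 4 mm on the handle's centre, so I used a mean. The side forces during the turn stayed low.
  - While turning clockwise, the small torque about the vertical read the opposite sign to what I expected. The blade clearly turned with the gripper, so I did not pursue it.

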